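Re-set the red pressure dial of a proof press

ROBOT

A 7-joint arm with a two-finger parallel gripper is mounted at the origin on the work surface. World frame = base frame: x ahead of the robot, y to its left, z up, the work surface at z = 0. Lengths are in m, angles in rad, forces in N, time in s.
With the tool pointing down it reaches from about 0.4 to 0.75 m from the base axis. Payload 19.5 kg.
Tool frame: the origin (TCP) lies midway between the tips of the shut fingers; the grasp point (between the pads) lies 19 mm behind it (arm.pinch_z is the distance from the TCP to the grasp point, in m); x points along the fingers, z is the direction in which the jaws open and shut, and the axes are right-handed (so a half turn about x gives the same grasp; the last joint's range is limited). The gripper opens to 85 mm and grips with 20 to 120 N. Pads are 22 mm wide; open, the fingers measure 114 mm over their backs; the gripper's body (76 mm by 85 mm) begins 54 mm behind the grasp point. The pads swing forward as they close: fully open they stand 13 mm farther back than shut.
Start: joints at [1.273, 0.707, -0.028, 1.485, 0.022, 0.951, -0.075], TCP at [0.145, -0.556, 0.231] pointing down, gripper open.
Joint ranges: [-2.71, 2.71], [-0.32, 2.16], [-1.57, 1.52], [0, 2.45], [-1.46, 4.6], [0, 2.02], [-2.83, 2.83]. Speed limits (rad/s): [1.89, 1.89, 2.57, 2.57, 3.01, 3.01, 3.01].

INTERFACE

Orientations are given as a rotation vector (axis times angle).
In Python, from plant import arm gives the robot as it stands. Calls block until the motion is done:
- arm.move_to(position, orientation): joint-space move of the TCP to a pose.
- arm.move_l(position, v=0.15, ori=None, guard=None): straight line of the TCP; ori=None keeps the orientation; v is the mean speed in m/s. With guard (N) it stops when the force on the tool has changed by that much, and returns True; else False.
- arm.move_j(angles): joint-space move.
- arm.open_gripper() and arm.grab(): open the fingers fully, or close them until they stop; the grip force is fixed at half the most.
- arm.hold(seconds).
- arm.ik(position, orientation): joint angles nearest the present ones, or None.
- arm.camera(name): name is "side" or "top" or "wrist"; returns the picture (400x640x3 uint8, red, green, blue); there is no depth.
- arm.camera_model(name): a dict with "intrinsics" (3x3 intrinsics, pixels), "R" (3x3) and "t" (3): a world point X has camera coordinates R X + t. Camera axes: x right, y down, z forward; pixel columns grow to the right and rows downward; lengths in m; the calibration is good to about 2 mm. The wrist camera is an equidistant fisheye: a pixel r from the principal point sees the ray r / f radians off the axis. A picture is of the moment at which its call begins: read the wrist's pose just before it. camera_model takes no time and is no camera call; for the wrist camera it gives the pose at the moment of the call.
A pose or a line that the arm cannot do raises arm.PlanningError and nothing moves.
- arm.job_done(): hands the job in, once; it reports no verdict.
Readings, each from a call of its own:
- arm.get_time_s(): time.
- arm.get_qpos(): joint angles.
- arm.get_joint_vel(): joint speeds.
- arm.get_effort(): joint torques, N m.
- arm.get_ee_pos(): TCP position.
- arm.get_tool_rot(): TCP orientation.
- arm.get_ft_force(): force on the tool from outside, world axes, zero at the start.
- arm.get_moment(): the same for the moment, N m.
- arm.get_finger_gap(): opening from 0.0 (shut) to 1.0 (fully open).
Only numpy, scipy, OpenCV 4.12 (cv2) and the standard library are available. Lean on these libraries where they do the work, as an engineer would, in place of code of your own. Each camera call takes 0.05 s, during which the arm holds its last target.

TASK

The red pressure dial on the little green proof press has lost its setting. Turn it clockwise (seen from above) all the way to its stop, then turn it back exactly three clicks and let go. Leave the blue dial on the other side, which is already set, and the mug of pencils as they are.

Things in the scene. Friction and masses are not known exactly. Their poses are not given: they have to be found in the camera images.
- red_dial (a joint): Angle of the red dial in rad, growing clockwise seen from above, 0 to the stop at 2.513. A spring catch (up to 0.1 N m to pass) holds it at each click, every 24 deg: 0, 0.419, 0.838, 1.257, 1.676, 2.094, 2.513 (the stop is itself a click position). Three clicks back from the stop is 1.257. It starts one or two clicks short of the stop.
- red_dial_grip (a point): Grip point on the red dial's vertical axis: middle of its upright grip bar (54 mm long, 16 thick, 38 high), 15 below the bar's top, 22 above its 56 mm disc. z up, x along the bar to the white pointer end, y across. Below it a fixed 86 mm alloy disc with a tick per click, thick at the stop, on one side frame of the fixed green press, 160 above the table. Red may be left or right.
- blue_dial_mark (a point): Pointer end of the blue dial's grip bar, at its top edge, 27 mm from its axis. The blue dial is like the red one in all but colour, on the press's other side frame, axis 240 mm from the red one, and stands three clicks back from its own stop. To be left alone.
- mug_center (a point): Centre of a loose white mug, 78 mm in diameter and 100 mm high, half-way up (50 mm above the table), z axis along the mug; with its pencils it is 134 mm high. It stands on the table beside the press. To be left alone.
Mind the look-alikes: they are no part of the job. There is more than one size of the part that bears mug_center; the job needs the largest.

How it is judged:
By the outcome, as a careful person would: the job done as asked, in the order asked, and still so for the second after the job is handed in, with the robot touching nothing.
It also fails if it takes over 35 s, if anything falls off the work surface, if the arm or the gripper's body presses on something with over 40 N, if the wrist force passes 120 N, or if a joint passes its speed limit or range.

## Working session

There is one attempt and no reset: what is moved stays moved. The work goes in short steps, each a Python script; the robot and the scene stay as the last script left them, time stands still between calls to the robot, and variables do not carry over. Pictures are saved under pics/ and viewed, and the job is handed in when it is done.

```bash
ls; mkdir -p pics
python3 - <<'E'
from plant import arm
import cv2
for n in("top","side","wrist"):
    m=arm.camera_model(n); im=arm.camera(n)
    cv2.imwrite(f"pics/{n}0.png",im[:,:,::-1]); print(n,m)
print(arm.get_time_s(),arm.get_tool_rot(),arm.get_ee_pos(),arm.pinch_z)
E
```

```text
pics
top {'intrinsics': array([[490.51257739,   0.        , 318.34924806],
       [  0.        , 490.51257739, 202.66550726],
       [  0.        ,   0.        ,   1.        ]]), 'R': array([[-1.51087762e-02, -9.99884693e-01, -1.52470759e-03],
       [-9.96874572e-01,  1.51815130e-02, -7.75281187e-02],
       [ 7.75423266e-02,  3.48587232e-04, -9.96989000e-01]]), 't': array([0.12544296, 0.53484456, 1.25767727])}
side {'intrinsics': array([[394.19754556,   0.        , 319.36088008],
       [  0.        , 394.19754556, 209.6379538 ],
       [  0.        ,   0.        ,   1.        ]]), 'R': array([[-0.90474287, -0.42586923,  0.00870218],
       [-0.32456284,  0.67600279, -0.66157327],
       [ 0.275861  , -0.6013781 , -0.74983004]]), 't': array([0.50148984, 0.20032277, 0.95459541])}
wrist {'intrinsics': array([[309.70691629,   0.        , 321.48925281],
       [  0.        , 309.70691629, 202.88411333],
       [  0.        ,   0.        ,   1.        ]]), 'R': array([[ 0.25329615, -0.96738787, -0.00133024],
       [-0.9213625 , -0.24166373,  0.30444998],
       [-0.29484269, -0.07589037, -0.9525274 ]]), 't': array([-0.57453557, -0.03937807,  0.38041152])}
0.15 [ 1.0191902   1.32009612 -1.01843101] [ 0.14542498 -0.55611109  0.23095164] 0.0187
```

View pics/top0.png

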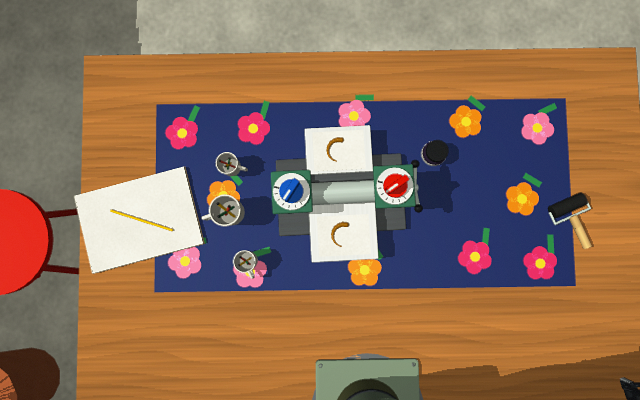

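View pics/side0.png

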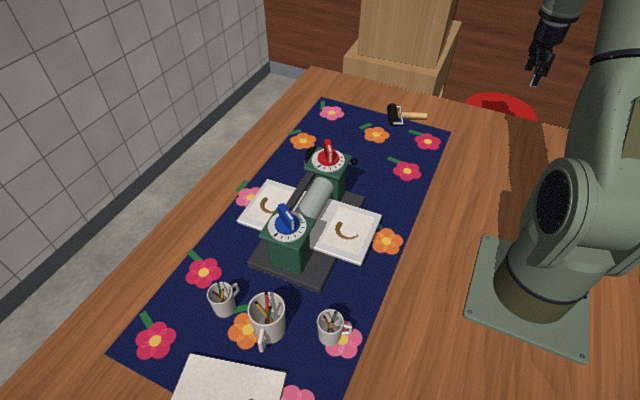

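View pics/wrist0.png

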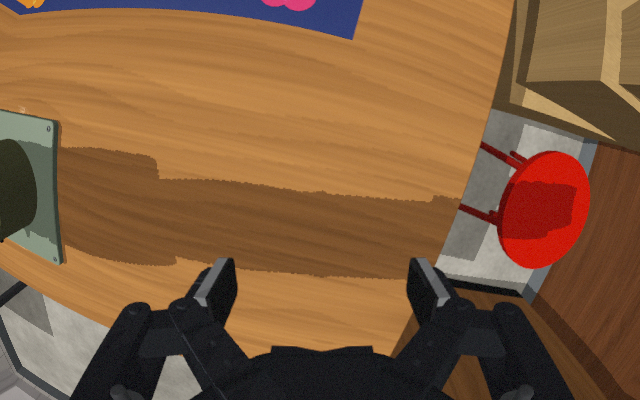

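Candidates for red (top view): the dial on the press at (396,186), the stool at (20,240), and pink/red flowers on the mat, e.g. (182,132). The dial on the press fits the description. The blue dial is at (291,190). The mugs are at (224,210), the largest, and the two small ones at (227,163) and (244,261). Next is a close crop.

```bash
cat > h.py <<'E'
import numpy as np, cv2
def ray(m,px):
    K,R,t=m["intrinsics"],m["R"],m["t"]
    d=np.linalg.solve(K,[px[0],px[1],1.0]); return -R.T@t, R.T@d
def plane(m,px,z):
    o,d=ray(m,px); return o+d*(z-o[2])/d[2]
def tri(rs):
    A=np.zeros((3,3));b=np.zeros(3)
    for o,d in rs:
        d=d/np.linalg.norm(d);P=np.eye(3)-np.outer(d,d);A+=P;b+=P@o
    X=np.linalg.solve(A,b); return X,[np.linalg.norm(np.cross(X-o,d/np.linalg.norm(d))) for o,d in rs]
E
python3 - <<'E'
import cv2,numpy as np
t=cv2.imread("pics/top0.png");s=cv2.imread("pics/side0.png")
a=cv2.resize(t[160:215,365:425],None,fx=7,fy=7,interpolation=cv2.INTER_CUBIC)
b=cv2.resize(s[130:190,300:355],None,fx=6.42,fy=6.42,interpolation=cv2.INTER_CUBIC)
h=min(a.shape[0],b.shape[0]);cv2.imwrite("pics/crop1.png",np.hstack([a[:h],b[:h]]))
a=cv2.resize(t[162:217,262:322],None,fx=7,fy=7,interpolation=cv2.INTER_CUBIC)
b=cv2.resize(s[195:255,260:315],None,fx=6.42,fy=6.42,interpolation=cv2.INTER_CUBIC)
cv2.imwrite("pics/crop2.png",np.hstack([a[:h],b[:h]]))
E
```

```text
(no output)
```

View pics/crop1.png

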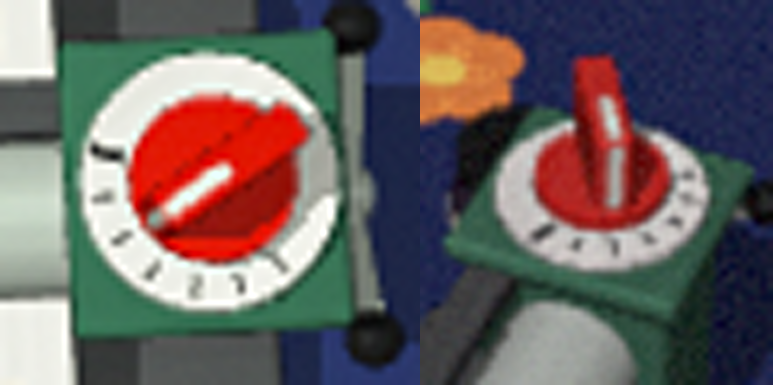

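View pics/crop2.png

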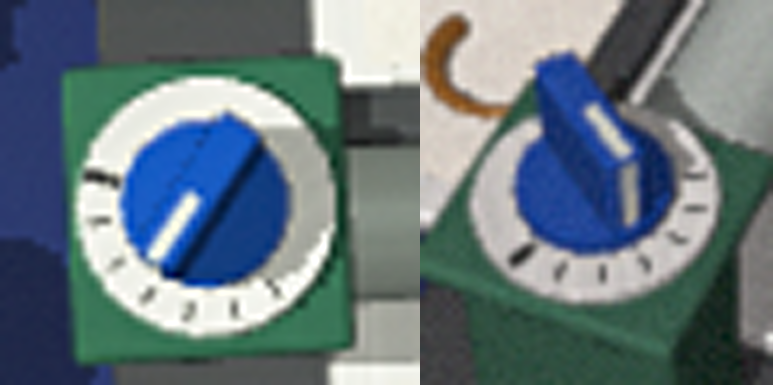

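The crop confirms the choice. It is the red dial with 7 ticks. The thick stop tick is at left in the top view (about (380,182)), and the pointer is at lower left, about two clicks short of it. Now I'll locate it.

```bash
cat > m.py <<'E'
from h import *
from plant import arm
def disc(im,box):
    x0,y0,x1,y1=box;c=im[y0:y1,x0:x1]
    up=cv2.resize(c,None,fx=4,fy=4,interpolation=cv2.INTER_CUBIC)
    hsv=cv2.cvtColor(up,cv2.COLOR_BGR2HSV)
    w=((hsv[...,1]<60)&(hsv[...,2]>100)).astype(np.uint8)
    w=cv2.morphologyEx(w,cv2.MORPH_OPEN,np.ones((5,5)))
    n,l,st,_=cv2.connectedComponentsWithStats(w)
    k=1+np.argmax(st[1:,4]); pts=cv2.findNonZero((l==k).astype(np.uint8))
    e=cv2.fitEllipse(cv2.convexHull(pts))
    ctr=(np.array(e[0])+.5)/4-.5+[x0,y0]
    return ctr,np.array(e[1])/4,e[2]
E
python3 - <<'E'
from m import *
t=cv2.imread("pics/top0.png");s=cv2.imread("pics/side0.png")
mt,ms=arm.camera_model("top"),arm.camera_model("side")
for nm,bt,bs in(("red",(374,164,414,208),(307,144,346,176)),("blue",(270,168,312,212),(264,205,306,243))):
    a=disc(t,bt);b=disc(s,bs);print(nm,a,b)
    X,e=tri([ray(mt,a[0]),ray(ms,b[0])]);print(X,e,"top@.16",plane(mt,a[0],.16),"side@.16",plane(ms,b[0],.16))
# red bar stripes top view
for nm,bx in(("red",(382,170,412,200)),("blue",(276,172,305,204))):
    x0,y0,x1,y1=bx
    hsv=cv2.cvtColor(t[y0:y1,x0:x1],cv2.COLOR_BGR2HSV);print(nm)
E
```

```text
red (array([394.46354485, 185.58711815]), array([37.42038727, 37.79718399]), 113.00129699707031) (array([327.61713219, 159.9314518 ]), array([24.56184387, 34.12253952]), 90.98506164550781)
[ 0.56191784 -0.06076931  0.16068039] [np.float64(0.0011102603621664338), np.float64(0.0011102603621663714)] top@.16 [ 0.56303589 -0.0604908   0.16      ] side@.16 [ 0.56116124 -0.06181718  0.16      ]
blue (array([290.98755455, 191.09701157]), array([37.50270081, 37.66242599]), 59.986629486083984) (array([285.7345829 , 220.46254158]), array([43.31125641, 46.34893799]), 87.65862274169922)
[0.55234198 0.17964823 0.1794342 ] [np.float64(0.0005523127725031871), np.float64(0.0005523127725031728)] top@.16 [0.55382525 0.18050858 0.16      ] side@.16 [0.56157054 0.16601251 0.16      ]
red
blue
```

Run:
```python
from m import *
mt,ms=arm.camera_model("top"),arm.camera_model("side")
for a,b in(((387.4,190.2),(330.4,153.3)),((397.4,184.),(328.,144.9))):
    print(tri([ray(mt,a),ray(ms,b)]))
t=cv2.imread("pics/top0.png")
for z in(.2,.21):
  p=plane(mt,(387.4,190.2),z);q=plane(mt,(397.4,184),z);d=p-q
  print(z,p,q,"bar dir deg",np.degrees(np.arctan2(d[1],d[0])))
# thick tick, thin ticks direction from centre
c=plane(mt,(394.46,185.59),.162);x0,y0=365,160
up=cv2.resize(t[160:215,365:425],None,fx=7,fy=7,interpolation=cv2.INTER_CUBIC)
for n,px in(("thick",(107,154)),("t1",(104,197)),("t2",(121,237)),("t3",(151,270)),("t4",(195,286)),("t5",(240,284)),("t6",(278,263))):
    v=plane(mt,((px[0]+.5)/7-.5+365,(px[1]+.5)/7-.5+160),.162)-c
    print(n,np.degrees(np.arctan2(v[1],v[0])),np.hypot(*v[:2]))
```

```text
(array([ 0.54601058, -0.03779991,  0.20675151]), [np.float64(0.0018663875931979582), np.float64(0.001866387593198039)])
(array([ 0.56049736, -0.05903526,  0.2121953 ]), [np.float64(0.00022953325189843305), np.float64(0.00022953325189849132)])
0.2 [ 0.54844917 -0.03811448  0.2       ] [ 0.56209923 -0.06093436  0.2       ] bar dir deg 120.88639846189838
0.21 [ 0.54743685 -0.0366998   0.21      ] [ 0.56096232 -0.05931138  0.21      ] bar dir deg 120.88639846189824
thick 73.60191851394882 0.035116767629844434
t1 97.2024048819497 0.035318826569855855
t2 120.96803076887869 0.03467895449890539
t3 145.2831317678949 0.03525043794635662
t4 170.70897389263945 0.034972985047064774
t5 -164.78276444045548 0.03531498813898127
t6 -141.0612946557323 0.03508386380894946
```

```bash
cat >> h.py <<'E'
from scipy.spatial.transform import Rotation as Ro
def ori(deg,s=1):   # bar direction deg; jaws across it
    a=np.radians(deg+90*s); z=np.array([np.cos(a),np.sin(a),0]);x=np.array([0,0,-1.])
    return Ro.from_matrix(np.column_stack([x,np.cross(z,x),z])).as_rotvec()
E
python3 - <<'E'
from m import *
for s in(1,-1):
  for th in(145.3,121,70):
    for z in (.178,.30):
      q=arm.ik([.5625,-.060,z],ori(th,s)); print(s,th,z,None if q is None else np.round(q,2))
print(Ro.from_rotvec(arm.get_tool_rot()).as_matrix().round(2))
E
```

```text
1 145.3 0.178 [-0.13  0.79  0.36  1.6  -0.35  0.82 -1.8 ]
1 145.3 0.3 [-0.1   0.64  0.3   1.41 -0.2   1.12 -1.94]
1 121 0.178 [-0.19  0.81  0.5   1.6  -0.48  0.85 -2.11]
1 121 0.3 [-0.17  0.66  0.44  1.41 -0.29  1.14 -2.28]
1 70 0.178 [-0.31  0.89  0.77  1.6  -0.72  0.96 -2.78]
1 70 0.3 [ 0.59  0.89 -1.35  1.38  0.86  1.52  2.1 ]
-1 145.3 0.178 [ 0.33  0.8  -0.56  1.58  0.51  0.91  0.55]
-1 145.3 0.3 [ 0.37  0.68 -0.66  1.39  0.42  1.21  0.64]
-1 121 0.178 [ 0.27  0.79 -0.44  1.58  0.41  0.87  0.22]
-1 121 0.3 [ 0.31  0.66 -0.52  1.39  0.34  1.18  0.29]
-1 70 0.178 [ 0.14  0.76 -0.18  1.59  0.18  0.81 -0.46]
-1 70 0.3 [ 0.17  0.63 -0.25  1.4   0.16  1.14 -0.44]
[[-0.    0.97  0.25]
 [ 0.    0.25 -0.97]
 [-1.   -0.   -0.  ]]
```

Run:
```python
from m import *
p,_=[.145,-.556,.30],0
arm.move_l([.145,-.5,.30],v=.25)
arm.move_to([.5625,-.060,.30],ori(121,-1))
print(arm.get_time_s(),arm.get_ee_pos(),arm.get_ft_force())
m=arm.camera_model("wrist");im=arm.camera("wrist");cv2.imwrite("pics/w1.png",im[:,:,::-1]);np.savez("w1.npz",**m)
cv2.imwrite("pics/t1.png",arm.camera("top")[:,:,::-1])
```

```text
2.8333 [ 0.56237814 -0.06105625  0.29994827] [ 0.07098006 -0.79664168  0.07135821]
```

View pics/w1.png

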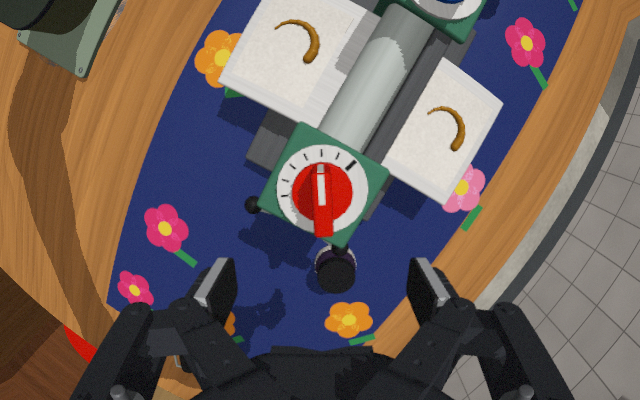

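The wrist view shows the dial at (322,190), with the bar lying between the fingers' planes as intended. I'll refine the centre with the fisheye rays.

```bash
cat >> h.py <<'E'
def wray(m,px):
    K,R,t=m["intrinsics"],m["R"],m["t"]
    u=np.array([px[0]-K[0,2],px[1]-K[1,2]])/K[0,0];r=np.hypot(*u)
    d=np.array([*(u*(np.sin(r)/r)),np.cos(r)]); return -R.T@t,R.T@d
def wplane(m,px,z):
    o,d=wray(m,px); return o+d*(z-o[2])/d[2]
E
python3 - <<'E'
from m import *
m=dict(np.load("w1.npz"));w=cv2.imread("pics/w1.png");mt=arm.camera_model("top")
d=disc(w,(270,140,375,240));print(d)
print("wrist@.16",wplane(m,d[0],.16),"tri",tri([ray(mt,(394.46,185.59)),wray(m,d[0])]))
print("diam",np.linalg.norm(wplane(m,d[0]+[45,0],.16)-wplane(m,d[0]-[45,0],.16))/90*d[1])
cv2.imwrite("pics/wc1.png",cv2.resize(w[140:245,268:378],None,fx=5,fy=5,interpolation=cv2.INTER_CUBIC))
E
```

```text
(array([321.85713959, 188.51177597]), array([89.88100433, 92.68067169]), 89.42463684082031)
wrist@.16 [ 0.56225146 -0.05923117  0.16      ] tri (array([ 0.56488793, -0.06331986,  0.14212749]), [np.float64(0.0001250304558300075), np.float64(0.00012503045582995341)])
diam [0.08553818 0.08820257]
```

View pics/wc1.png

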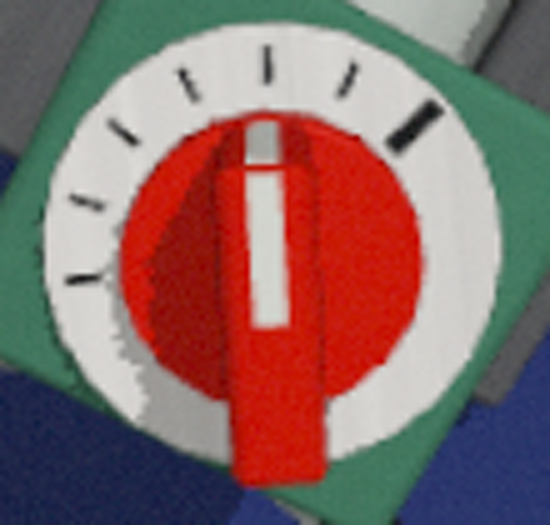

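Run:
```python
from m import *
m=dict(np.load("w1.npz"))
f=lambda p:((p[0]+.5)/5-.5+268,(p[1]+.5)/5-.5+140)
for z in(.203,.208,.213):
  P=[wplane(m,f(p),z) for p in((218,166),(315,168),(327,483),(235,488))]
  a=(P[0]+P[1])/2;b=(P[2]+P[3])/2;d=a-b
  print(z,"c",(a+b)/2,"len",np.linalg.norm(d),"wid",np.linalg.norm(P[0]-P[1]),np.linalg.norm(P[2]-P[3]),"dir",np.degrees(np.arctan2(d[1],d[0])))
c=np.array([.5625,-.0598,.16])
for p in((423,127),(347,81),(267,64)):
  v=wplane(m,f(p),.16)-c;print(np.degrees(np.arctan2(v[1],v[0])))
```

```text
0.203 c [ 0.56412716 -0.06167464  0.203     ] len 0.054926229347384024 wid 0.015345597751936434 0.015590666977395615 dir 123.42249261616168
0.208 c [ 0.56325652 -0.06025945  0.208     ] len 0.053780076535996986 wid 0.015025379156653727 0.015265334490533612 dir 123.42249261616165
0.213 c [ 0.56238588 -0.05884427  0.213     ] len 0.052633923724609934 wid 0.014705160561371009 0.014940002003671526 dir 123.42249261616162
70.42658183713858
97.18052034714232
122.07521964426093
```

The checks agree. At z≈0.207 the bar measures 54 mm long, with its centre at (0.563,-0.060) and direction about 122°, which is two ticks short of the stop. Descending to grip.

Run:
```python
from m import *
g=arm.move_l([.5628,-.0600,.178],v=.10,ori=ori(121.9,-1),guard=15)
print(g,arm.get_time_s(),arm.get_ee_pos(),arm.get_ft_force(),arm.get_moment())
if not g:
    arm.grab();print(arm.get_time_s(),arm.get_finger_gap(),arm.get_ee_pos(),arm.get_ft_force(),arm.get_moment())
    cv2.imwrite("pics/w2.png",arm.camera("wrist")[:,:,::-1]);cv2.imwrite("pics/s2.png",arm.camera("side")[:,:,::-1])
```

```text
False 4.3 [ 0.56300922 -0.05998571  0.17849809] [ 0.92754262  0.13978911 -0.79923455] [-0.01591923 -0.04575142 -0.03982296]
4.9333 0.17611056585226034 [ 0.56240644 -0.0601835   0.1782015 ] [-5.72954468 -1.60047949  7.20140312] [-0.17304191  0.95256935 -0.00974264]
```

View pics/w2.png

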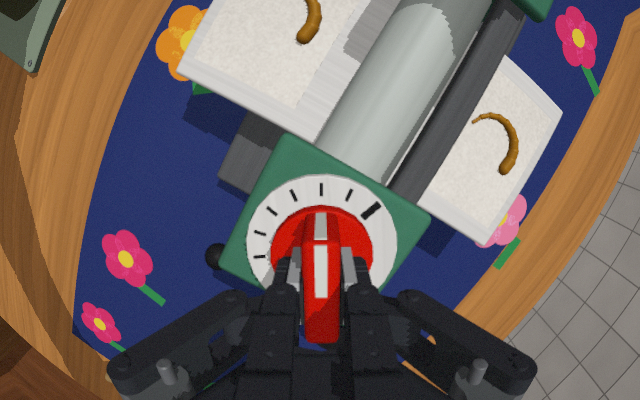

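The wrist view shows both pads on the red bar (x 285–360, y 250–310), and the gap of about 15 mm matches the bar. Side forces are small. Turning clockwise in steps, watching the moment.

```bash
cat >> h.py <<'E'
def turn(arm,th,p=(.5628,-.0600,.178)):
    q=arm.ik(list(p),ori(th,-1))
    if q is None or np.abs(np.array(q)-arm.get_qpos()).max()>.5: raise RuntimeError(q)
    arm.move_j(q)
    R=Ro.from_rotvec(arm.get_tool_rot()).as_matrix();z=R[:,2]
    a=np.degrees(np.arctan2(z[1],z[0]))+90
    f=arm.get_ft_force();mo=arm.get_moment()
    print(th,"act %.1f t %.2f"%(a,arm.get_time_s()),np.round(f,1),np.round(mo,3),flush=True)
    return f,mo
E
python3 - <<'E'
from m import *
th=121.9
while th>76:
    th=max(th-6,76); f,mo=turn(arm,th)
    if np.linalg.norm(f)>40 or abs(mo[2])>1: print("stop");break
E
```

```text
115.9 act 115.9 t 5.28 [-5.7 -1.   6.6] [-0.285  1.182 -0.063]
109.9 act 109.9 t 5.53 [-5.2 -3.1  6.6] [-0.438  1.059  0.059]
103.9 act 103.9 t 5.78 [-6.5 -1.   7.5] [-0.254  1.318 -0.119]
97.9 act 97.9 t 6.03 [-6.2 -2.2  8.9] [-3.070e-01  1.383e+00 -1.000e-03]
91.9 act 91.9 t 6.28 [-7.5 -1.5  8.8] [-0.342  1.542 -0.025]
85.9 act 85.9 t 6.53 [-8.8 -1.4  9.6] [-0.086  1.714  0.086]
79.9 act 79.9 t 6.78 [-8.3 -1.3  9.5] [-0.299  1.782 -0.144]
76 act 76.0 t 7.03 [-7.9 -0.8  9.2] [-0.322  1.769  0.004]
```

Run:
```python
from m import *
th=76
while th>66:
    th-=1.5; f,mo=turn(arm,th)
    if np.linalg.norm(f)>45 or abs(mo[2])>.6: print("stop");break
cv2.imwrite("pics/w3.png",arm.camera("wrist")[:,:,::-1])
print(arm.get_finger_gap())
```

```text
74.5 act 74.5 t 7.28 [-8.9 -0.4 10.7] [-0.313  1.84  -0.122]
73.0 act 73.1 t 7.53 [-8.2 -2.1 10. ] [-0.404  1.837  0.469]
71.5 act 71.6 t 7.78 [-8.6 -3.1  9.9] [-0.556  1.867  1.389]
stop
0.1818113660613304
```

View pics/w3.png

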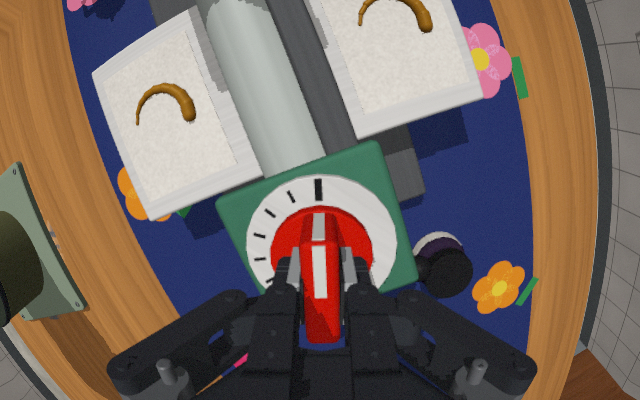

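The stop is felt: the moment jumps from about 0 to 1.4 N m between 74.5° and 71.5°, and the pointer lines up with the thick tick at (318,190). Now back three clicks, to 73.5+72 = 145.5°.

Run:
```python
from m import *
th=71.5
while th<145.5:
    th=min(th+6,145.5); f,mo=turn(arm,th)
    if np.linalg.norm(f)>45 or (abs(mo[2])>.8 and th>80): print("stop");break
arm.hold(.2);print(arm.get_moment(),arm.get_finger_gap())
cv2.imwrite("pics/w4.png",arm.camera("wrist")[:,:,::-1])
```

```text
77.5 act 77.6 t 8.08 [-8.  -1.5  9.1] [-0.244  1.755  0.029]
83.5 act 83.6 t 8.33 [-8.6 -1.5  8.4] [-0.204  1.698 -0.074]
89.5 act 89.6 t 8.58 [-6.6 -1.1  7.9] [-0.319  1.553  0.141]
95.5 act 95.6 t 8.83 [-6.5 -1.2 10. ] [-0.28   1.481  0.031]
101.5 act 101.6 t 9.08 [-7.3 -1.5  8.2] [-0.206  1.425 -0.057]
107.5 act 107.6 t 9.33 [-6.1 -1.2  7.8] [-0.229  1.32  -0.056]
113.5 act 113.6 t 9.58 [-5.6 -1.1  8.3] [-0.235  1.234  0.139]
119.5 act 119.6 t 9.83 [-5.2 -1.   7.4] [-0.227  1.139  0.137]
125.5 act 125.6 t 10.08 [-5.8 -1.4  8.6] [-0.14   1.185 -0.058]
131.5 act 131.6 t 10.33 [-5.4  0.4  6.8] [-0.137  1.098  0.017]
137.5 act 137.5 t 10.58 [-4.7 -0.1  6.7] [-0.063  1.056  0.128]
143.5 act 143.5 t 10.83 [-4.5 -0.4  8.5] [-0.015  1.055  0.078]
145.5 act 145.5 t 11.08 [-5.1 -0.   6.5] [-0.05   0.981  0.038]
[-0.0681298   0.96942863  0.01377793] 0.17372990983011685
```

View pics/w4.png

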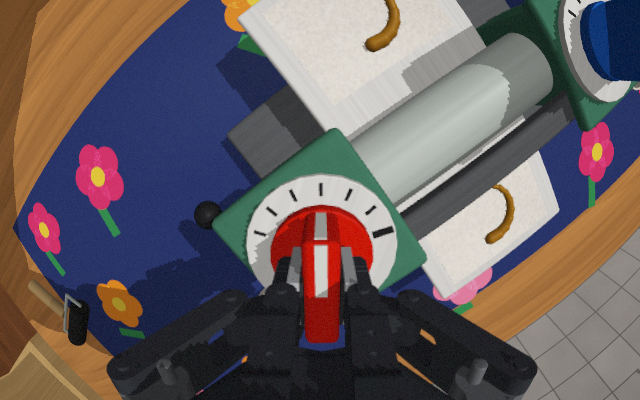

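The pointer is at the third tick from the thick one: thick at (382,231), then (367,210), (347,195) and the pointed tick at (320,188). Releasing and backing off straight up.

Run:
```python
from m import *
arm.open_gripper();print(arm.get_finger_gap())
p=np.array(arm.get_ee_pos())
arm.move_l([p[0],p[1],.32],v=.15)
print(arm.get_time_s(),arm.get_ft_force())
m=arm.camera_model("wrist");w=arm.camera("wrist")[:,:,::-1];np.savez("w5.npz",**m);cv2.imwrite("pics/w5.png",w)
t=arm.camera("top")[:,:,::-1];cv2.imwrite("pics/t5.png",t)
```

```text
0.9997667046964679
13.1167 [ 0.0738113  -0.62250375  0.53327933]
```

View pics/w5.png

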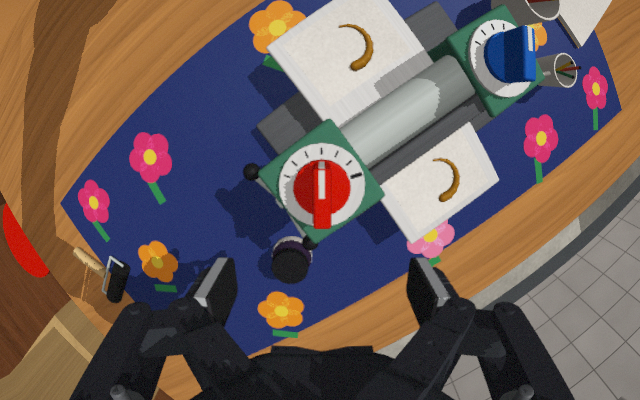

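View pics/t5.png

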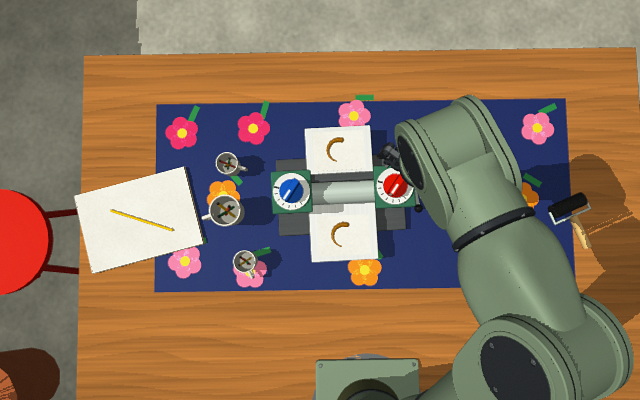

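Run:
```python
import cv2,numpy as np
w=cv2.imread("pics/w5.png");t=cv2.imread("pics/t5.png");t0=cv2.imread("pics/top0.png")
a=cv2.resize(w[138:233,270:375],(420,380),interpolation=cv2.INTER_CUBIC)
b=cv2.resize(t[160:215,365:425],(380,380),interpolation=cv2.INTER_CUBIC)
cv2.imwrite("pics/c5.png",np.hstack([a,b]))
for n,(x0,y0,x1,y1) in(("blue",(268,168,314,214)),("mugs",(200,150,262,278))): print(n,cv2.absdiff(t,t0)[y0:y1,x0:x1].mean())
```

```text
blue 0.8853182104599874
mugs 0.9851730510752689
```

View pics/c5.png

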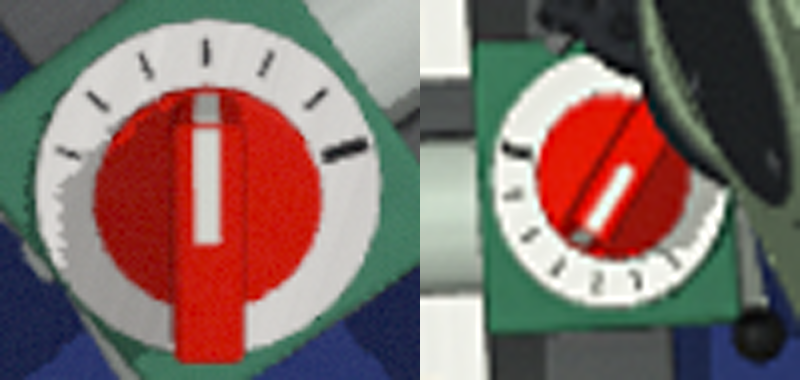

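The pointer sits on the third thin tick from the thick stop tick in both views. The blue dial and mugs are unchanged (image difference is noise only). Handing in.

Run:
```python
from plant import arm
arm.job_done(); print(arm.get_time_s())
```

```text
the job is handed in; nothing more can be done
the job is handed in; nothing more can be done
```

I turned the red dial clockwise from two clicks short to its stop, then back 72° (three clicks), let go and lifted clear. The job is handed in, and the robot's clock read about 13 s at my last reading, against the 35 s limit.

- **Stop:** the moment jumped from about 0 to 1.4 N m at about 73°, with the pointer lined up on the thick tick.
- **Final setting:** after release, both the wrist and top views show the pointer on the third tick back from the thick one. The catch's moment had settled near 0.01 N m before I let go.
- **Left alone:** the blue dial and the mugs show only image noise between the before and after top views.
- **Forces:** the highest force I read on the tool was about 14 N, and the gripper was open and touching nothing at the end.
- **Disagreements:** the views gave the bar's starting direction as 121° to 123°. One triangulation of the alloy disc's height came out at 142 mm against the stated 160 mm, so I used the height at which the bar measured its known 54 mm length. Neither affected the grip or the turn.

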